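Feed a parts bin down its lane

TASK

Line the small-parts bin up with the lane and push it, low front first, down between the two guide rails until it is fully home against the rubber buffers at the end, then leave it there and draw clear. The rails have just been set and are not bolted down yet, so neither the bin nor the robot may touch them. Only push the bin along the bench top, never lift or tip it, and leave everything else on the bench where it is.

Things in the scene. Friction and masses are not known exactly. Their poses are not given: they have to be found in the camera images.
- bin: Dark plastic parts bin heaped full of screws, loose on the bench before the lane: 110 mm long (x), 92 wide (y), 0.3 to 0.65 kg. Origin at the centre of its underside; the flat rear wall (60 mm high) is at x = -55 mm, the low scooped front (34 mm high) at +55; z up. It starts with its front roughly towards the mouth, off the centre line to either side and turned by up to 20 degrees.
- lane: Fixed feed lane: two parallel aluminium rails and a cross bar with rubber buffers at the far end. Origin on the bench, midway between the rails at the open mouth; x runs along the centre line into the lane, y to the left rail, z up. The rails' inner faces are at y = +-61 mm. Seen from the robot it runs roughly from left to right.
- buffers (a point): Midpoint between the faces of the two black rubber buffers (22 mm across, centres 60 mm apart, 18 mm above the bench) at the closed end: lane x = 200 mm, y = 0. The bin's front rests against them when home: its origin is then at lane x = 145 mm.
- rail_left: Aluminium guide rail on the lane's +y side: 200 mm long, 20 mm wide, 30 mm high, fixed. Origin on the bench under the middle of its width, at the mouth end (lane x = 0, y = +71 mm); x along the rail.
- rail_right: The same rail on the lane's -y side (lane x = 0, y = -71 mm).
- cover: Round aluminium motor cover, 110 mm across, 38 mm high, lying some way before the mouth of the lane; loose, not part of the job. Origin at its underside.
- screwdriver: Screwdriver lying beside the lane on the far side; loose, not part of the job. Origin at its underside.
- wrench: Open-ended wrench lying beside the lane on the robot's side; loose, not part of the job. Origin at its underside.
- jar: Jar, 52 mm across, 75 mm high, beyond the end stop; loose, not part of the job. Origin at its underside.
- spool: Steel spool, 64 mm across, 50 mm high, beyond the end stop; loose, not part of the job. Origin at its underside.
- bearing: Steel bearing ring, 42 mm across, 12 mm high, just outside the far rail; loose, not part of the job. Origin at its underside.
- bush: Brass flanged bush, 30 mm across, 30 mm high, just outside the near rail; loose, not part of the job. Origin at its underside.
Things that resemble listed ones, but are neither listed nor needed, are in the scene too. Several things look just like the bin: the one meant starts farthest to the robot's right.

How it is judged:
On the way:
1. the bin's front is between the rails, at least 20 mm inside the mouth (x of bin in the frame of lane between -0.035 and 0.12 m and y of bin in the frame of lane between -0.016 and 0.016 m), for 0.1 s.
At the end, for the whole second after the job is handed in: The bin stands flat and still between the rails, square to the lane within 0.12 rad, its front against the end buffers within 6 mm (x of bin in the frame of lane between 0.139 and 0.152 m and y of bin in the frame of lane between -0.016 and 0.016 m and angle between the x axis of bin and the x axis of lane, either way round below 0.12 rad and angle between bin's own z axis and vertical below 0.05 rad and height (world z) of bin below 0.005 m and linear speed of bin below 0.01 m/s); the robot touches nothing.
It fails at once if the bin touches a guide rail (over 0.3 N) (contact force between bin and rail_left above 0.3 N or contact force between bin and rail_right above 0.3 N).
It fails at once if the robot touches a guide rail (over 0.3 N) (contact force between any of the fingers, the arm and rail_left above 0.3 N or contact force between any of the fingers, the arm and rail_right above 0.3 N).
It fails at once if the bin is lifted (over 8 mm) or tipped (over 0.15 rad) (height (world z) of bin above 0.008 m or angle between bin's own z axis and vertical above 0.15 rad).
It fails at once if another thing on the bench is moved (over 20 mm) (distance of any of cover, screwdriver, wrench, jar, spool, bearing, bush from where it was at the start of the episode above 0.02 m).
It also fails if it takes over 72 s, if anything falls off the work surface, if the arm or the gripper's body presses on something with over 40 N, if the wrist force passes 120 N, or if a joint passes its speed limit or range.

ROBOT

A 6-joint arm with a two-finger parallel gripper is mounted at the origin on the work surface. World frame = base frame: x ahead of the robot, y to its left, z up, the work surface at z = 0. Lengths are in m, angles in rad, forces in N, time in s.
With the tool pointing down it reaches from about 0.3 to 0.875 m from the base axis. Payload 6.4 kg.
Tool frame: the origin (TCP) lies between the finger pads; the fingertips stand 25 mm ahead of it and the grasp point (between the pads) lies 6 mm ahead of it (ctrl.finger_overhang is the distance from the TCP to the fingertips, in m); x points along the fingers, z is the direction in which the jaws open and shut, and the axes are right-handed (so a half turn about x gives the same grasp; the last joint's range is limited). The gripper opens to 85 mm and grips with 20 to 120 N. Pads are 22 mm wide; open, the fingers measure 114 mm over their backs; the gripper's body (76 mm by 85 mm) begins 54 mm behind the grasp point. The pads swing forward as they close: fully open they stand 13 mm farther back than shut.
Start: joints at [-1.54, 0.181, 1.607, -0, 1.354, -0.206], TCP at [0.135, -0.559, 0.256] pointing down, gripper open.
Joint ranges: [-2.99, 2.99], [-0.89, 2.07], [0.3, 2.58], [-1.14, 4.28], [0, 2.63], [-3.12, 3.12]. Speed limits (rad/s): [2.57, 2.57, 3.01, 3.14, 3.14, 3.14].

INTERFACE

Orientations are given as a unit quaternion [w, x, y, z].
In Python, from bench import ctrl gives the robot as it stands.
- The arm moves only by the tool jog_arm, never from a script. Its argument "commands" is one flat list of numbers, 7 for each row, row after row: the shift along the tool's x, y, z as a fraction of full scale, then the turn, a rotation vector about the tool's x, y, z as a fraction of full scale, then the gripper's target within -1 to 1 (fully open at 1, half-way at 0, shut at -1). A call has 1 to 10 rows; each row is the pose to reach, as a shift and turn from the pose commanded when the call began, along the tool's axes at that moment, turning the shorter way round; what a row does not reach only later rows make up. Full scale, the value 1, is 0.2 m for a shift and 2 pi rad for a turn. A row lasts 1/8 s, in which the tool goes at most 62.5 mm and 10.7 degrees, less where a joint would pass 70% of its speed; a pose out of reach is approached as far as the arm can. A call with a number of a shift or a turn outside -1 to 1 is refused whole. A call with a gripper value outside its range is refused whole. The fingers move at their own pace and stop on an object; the grip force is fixed at half the most. Time passes only in rows, so rows that repeat a pose let the fingers close. It gives the time, the measured TCP pose, the force and the opening at its end, in the units of the state.
- ctrl.get_obs(): the state, without advancing time (a new reading comes with each control period).
- ctrl.camera(name): name is "scene" or "side" or "wrist"; returns a dict with "frame" (420x560x3 uint8, red, green, blue), "K" (3x3 intrinsics, pixels), "k1" (the pictures are not rectified: a ray, as slopes to the right and down, at radius r is drawn at 1 + k1 r^2 times it, then the intrinsics apply), "rvec" (rotation vector, rad) and "tvec" (3), from world to camera coordinates, as OpenCV has them; the wrist camera has in their place "tool_from_camera" (4x4, takes a point from camera to tool coordinates, whose origin is the TCP and whose axes are the tool frame's). Camera axes: x right, y down, z forward; pixel columns grow to the right and rows downward; lengths in m; the calibration is good to about 2 mm. A picture is of the moment at which its call begins: read the wrist's pose just before it. There is no depth.
- ctrl.hand_in(): hands the job in, once; it reports no verdict.
The state is a dict: "time_s": time; "q": joint angles; "dq": joint speeds; "joint_efforts": joint torques, N m; "eef_pos": TCP position; "eef_rot": TCP orientation; "wrist_force": force on the tool from outside, world axes, zero at the start; "torque": the same for the moment, N m; "opening": opening from 0.0 (shut) to 1.0 (fully open).
Only numpy, scipy, OpenCV 4.12 (cv2) and the standard library are available. Lean on these libraries where they do the work, as an engineer would, in place of code of your own. Each camera call takes 0.05 s, during which the arm holds its last target.

## Working session

There is one attempt and no reset: what is moved stays moved. The work goes in short steps, Python scripts to look and compute and a tool call to move; the robot and the scene stay as the last step left them, time stands still between calls to the robot, and variables do not carry over. Pictures are saved under pics/ and viewed, and the job is handed in when it is done.

Besides the shell and the picture viewer there is one more tool, called as name(argument=value, ...) on one line, values as JSON. jog_arm: Moves the arm, as the interface text tells. Its arguments: {"type":"object","properties":{"commands":{"type":"array","items":{"type":"number"}}},"required":["commands"]}

```bash
mkdir -p pics; ls; cat > h.py <<'E'
from bench import ctrl
import numpy as np, cv2
def snap(name,fn):
    c=ctrl.camera(name); cv2.imwrite('pics/'+fn+'.png',c['frame'][:,:,::-1]); 
    np.savez('pics/'+fn+'.npz',**{k:v for k,v in c.items()}); return c
def load(fn): return dict(np.load('pics/'+fn+'.npz'))
def undist(c,uv):
    uv=np.atleast_2d(np.array(uv,float));K=c['K']
    d=np.c_[(uv[:,0]-K[0,2])/K[0,0],(uv[:,1]-K[1,2])/K[1,1]]
    s=d.copy()
    for _ in range(30): s=d/(1+c['k1']*(s**2).sum(1,keepdims=True))
    return s
def ray(c,uv):
    s=undist(c,uv); R=cv2.Rodrigues(c['rvec'])[0]; t=np.ravel(c['tvec'])
    return -R.T@t, np.c_[s,np.ones(len(s))]@R
def onz(c,uv,z):
    o,d=ray(c,uv); return o+d*((z-o[2])/d[:,2])[:,None]
def proj(c,P):
    P=np.atleast_2d(P);R=cv2.Rodrigues(c['rvec'])[0]; p=P@R.T+np.ravel(c['tvec'])
    s=p[:,:2]/p[:,2:]; s=s*(1+c['k1']*(s**2).sum(1,keepdims=True)); K=c['K']
    return np.c_[s[:,0]*K[0,0]+K[0,2],s[:,1]*K[1,1]+K[1,2]]
E
python3 - <<'E'
from h import *
for n in ['scene','side','wrist']:
    c=snap(n,n+'0'); 
    if n!='wrist': print(n,ray(c,[[280,210]]))
print(ctrl.get_obs())
E
```

```text
pics
scene (array([1.03853666, 0.4368122 , 1.06263382]), array([[-0.43339224, -0.32548315, -0.84040058]]))
side (array([ 1.05547826, -0.87424304,  0.82055007]), array([[-0.39258026,  0.6965794 , -0.60145502]]))
{'time_s': 0.15, 'q': array([-1.54027584e+00,  1.81388726e-01,  1.60775484e+00,  8.64535470e-07,
        1.35375560e+00, -2.06292522e-01]), 'dq': array([ 0.00020846, -0.00179178, -0.00297093, -0.00113198, -0.00037412,
       -0.00012485]), 'joint_efforts': array([ 4.01261432e-04, -4.45264828e+01, -3.51693535e+01, -3.44312894e-04,
        5.80363674e-03, -2.82775386e-05]), 'eef_pos': array([ 0.13490833, -0.55857213,  0.2555921 ]), 'eef_rot': array([ 0.55526745,  0.43778824,  0.55586039, -0.43707979]), 'wrist_force': array([-0.24644323,  0.46504751,  0.56700316]), 'torque': array([0.01713343, 0.06692847, 0.00973114]), 'opening': 0.9971803572249975}
```

View pics/scene0.png

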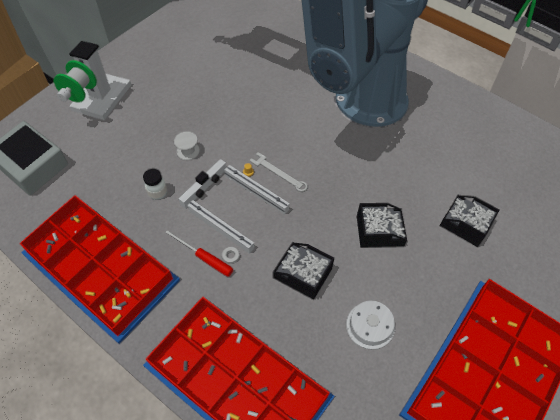

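View pics/side0.png

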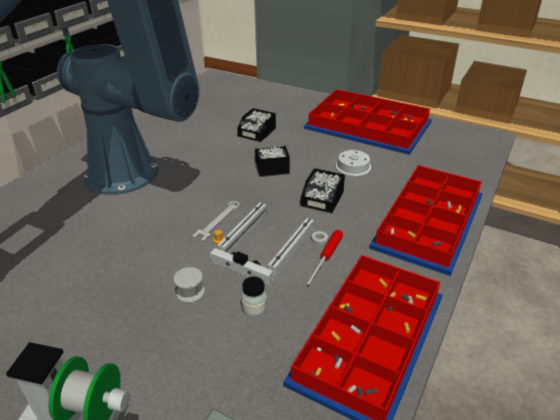

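View pics/wrist0.png

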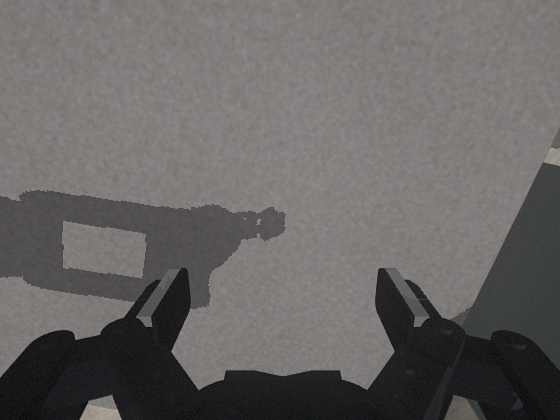

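```bash
python3 - <<'E'
from h import *
c=load('scene0'); s=load('side0')
for n,uv in dict(b1=[305,268],b2=[381,225],b3=[470,218]).items(): print(n,onz(c,[uv],0.03))
for n,uv in dict(b1=[323,189],b2=[272,161],b3=[257,124]).items(): print(n,onz(s,[uv],0.03))
f=c['frame'][220:320,250:350,::-1]; a=cv2.resize(f,None,fx=5,fy=5,interpolation=cv2.INTER_CUBIC); cv2.imwrite('pics/cA.png',a)
f=c['frame'][150:260,170:300,::-1]; cv2.imwrite('pics/cB.png',cv2.resize(f,None,fx=6,fy=5.4,interpolation=cv2.INTER_CUBIC) if 0 else cv2.resize(f,None,fx=5,fy=5,interpolation=cv2.INTER_CUBIC))
f=s['frame'][160:290,190:350,::-1]; cv2.imwrite('pics/cC.png',cv2.resize(f,None,fx=4.5,fy=4.5,interpolation=cv2.INTER_CUBIC))
E
```

```text
b1 [[0.59696581 0.18022416 0.03      ]]
b2 [[0.38796366 0.25940933 0.03      ]]
b3 [[0.22973545 0.42979021 0.03      ]]
b1 [[0.59762513 0.18457687 0.03      ]]
b2 [[0.3967292  0.24739743 0.03      ]]
b3 [[0.22803642 0.43665918 0.03      ]]
```

View pics/cA.png

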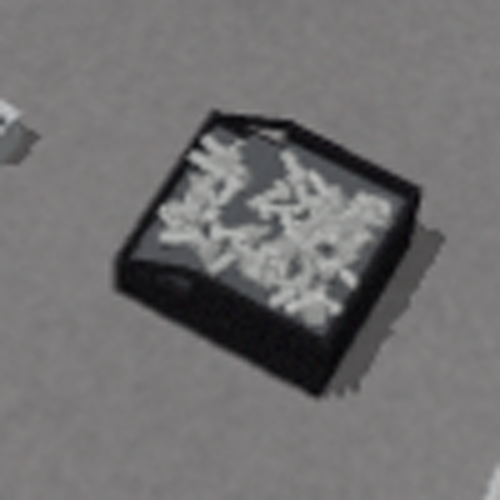

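View pics/cB.png

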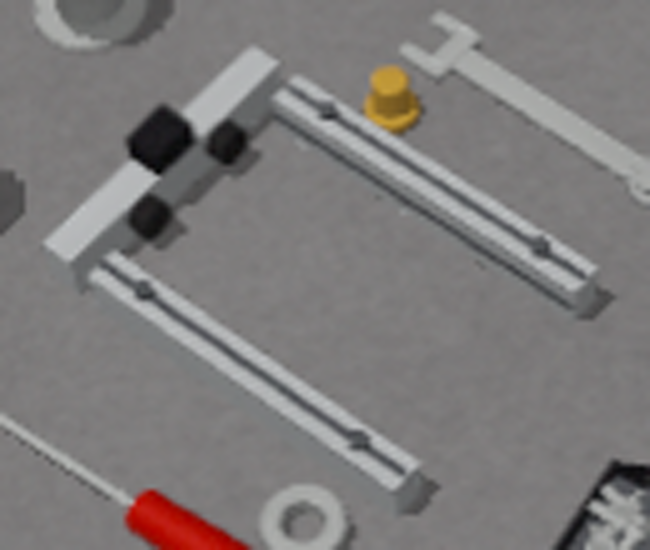

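View pics/cC.png

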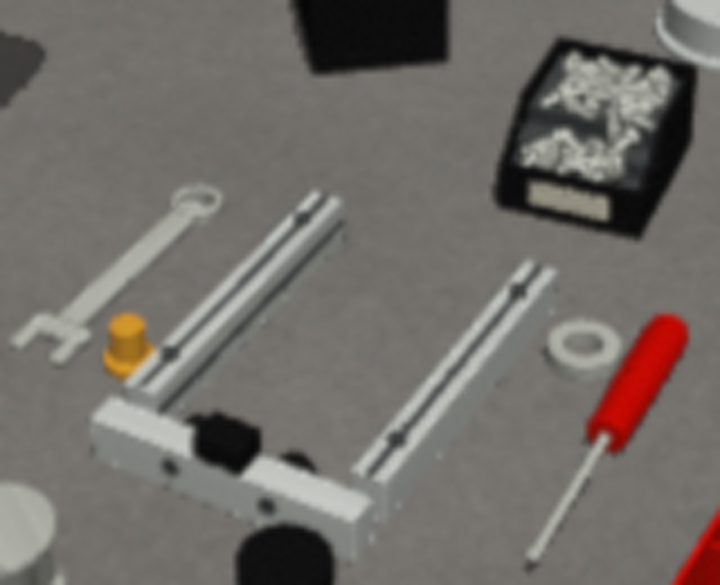

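```bash
cat > lane.py <<'E'
from h import *
c=load('scene0'); s=load('side0')
A=np.array([[422,463],[390,488],[118,252],[92,262],[575,292],[600,268],[273,90],[298,75]])/5+[170,150]-.4
B=np.array([[530,262],[557,270],[357,470],[382,480],[343,202],[318,190],[155,395],[130,385]])/4.5+[190,160]-.4
n=['Lmi','Lmo','Lci','Lco','Rmi','Rmo','Rci','Rco']
L=np.array([[0,61],[0,81],[200,61],[200,81],[0,-61],[0,-81],[200,-61],[200,-81]])/1000
def fit(P,Q): # Q world <- P lane
    a=P.mean(0);b=Q.mean(0);H=(P-a).T@(Q-b);th=np.arctan2(H[0,1]-H[1,0],H[0,0]+H[1,1])
    R=np.array([[np.cos(th),-np.sin(th)],[np.sin(th),np.cos(th)]]);return th,b-R@a,(Q-(P@R.T+b-R@a))
if __name__=='__main__':
    np.set_printoptions(precision=4,suppress=True)
    for cam,uv in((c,A),(s,B)):
        Q=onz(cam,uv,0.03)[:,:2]; th,t,r=fit(L,Q); print(np.degrees(th),t); print((r*1000).round(1).tolist())
    # bin corners
    T=np.array([[215,113],[292,122],[422,188],[330,345],[190,265],[118,262]])/5+[250,220]-.4
    print(onz(c,np.array([[422,188],[325,335]])/5+[250,220]-.4,0.06))
    print('bottom rear r',onz(c,np.array([[322,396],[118,290]])/5+[250,220]-.4,0.0))
    print('front top',onz(c,np.array([[215,113],[115,262]])/5+[250,220]-.4,0.034))
    print('side view front top',onz(s,np.array([[503,185],[648,220]])/4.5+[190,160]-.4,0.034))
    print('side front bottom',onz(s,np.array([[498,205],[640,238]])/4.5+[190,160]-.4,0.0))
    print('side rear top',onz(s,np.array([[560,40],[695,68]])/4.5+[190,160]-.4,0.06))
E
python3 lane.py
```

```text
-90.48044570229166 [0.5553 0.0424]
[[0.2, 1.9], [0.1, -1.3], [2.4, 4.0], [-5.1, -2.0], [-0.0, -0.6], [0.8, 0.4], [-1.4, -3.0], [3.0, 0.6]]
-89.84479374445039 [0.5553 0.0464]
[[1.8, -0.7], [-1.3, -0.0], [1.3, 1.0], [-3.8, 0.7], [-0.3, -1.7], [0.3, 1.7], [-0.8, -0.7], [2.7, -0.4]]
[[0.5471 0.224  0.06  ]
 [0.6336 0.2313 0.06  ]]
bottom rear r [[0.6351 0.2358 0.    ]
 [0.6504 0.1284 0.    ]]
front top [[0.5618 0.1177 0.034 ]
 [0.6526 0.1285 0.034 ]]
side view front top [[0.5724 0.1008 0.034 ]
 [0.663  0.1103 0.034 ]]
side front bottom [[0.5585 0.1227 0.    ]
 [0.6492 0.1338 0.    ]]
side rear top [[0.5484 0.2263 0.06  ]
 [0.6368 0.2368 0.06  ]]
```

```bash
python3 - <<'E'
from h import *
from scipy.spatial.transform import Rotation as R
np.set_printoptions(precision=4,suppress=True)
o=ctrl.get_obs(); w,x,y,z=o['eef_rot']; print(R.from_quat([x,y,z,w]).as_matrix())
c=load('scene0')
for n,uv,zz in [('bearing',[231,255],.012),('cover',[371,321],.038),('sd handle end',[229,272],.015),('sd tip',[167,233],.005),('bush',[249,166],.03),('wrench ring',[303,186],.005),('jar',[152,176],.075),('spool',[186,140],.05),('redtray',[205,300],.03),('b2',[381,225],.03)]:
    print(n,onz(c,[uv],zz)[0])
E
```

```text
[[-0.      0.9721  0.2346]
 [ 0.0013  0.2346 -0.9721]
 [-1.      0.0003 -0.0013]]
bearing [0.6702 0.0157 0.012 ]
cover [0.6161 0.3726 0.038 ]
sd handle end [0.7082 0.0424 0.015 ]
sd tip [ 0.7194 -0.1525  0.005 ]
bush [ 0.447 -0.112  0.03 ]
wrench ring [0.3964 0.029  0.005 ]
jar [ 0.6462 -0.2603  0.075 ]
spool [ 0.4945 -0.2924  0.05  ]
redtray [0.7988 0.0509 0.03  ]
b2 [0.388  0.2594 0.03  ]
```

```bash
python3 - <<'E'
from h import *
c=load('scene0');s=load('side0')
print(onz(c,[[95,112],[130,88],[85,120],[75,80]],0.0),onz(c,[[84,48]],.15),onz(s,[[40,350]],.15))
E
```

```text
[[ 0.55515114 -0.62679492  0.        ]
 [ 0.42029042 -0.61752519  0.        ]
 [ 0.5951203  -0.62596848  0.        ]
 [ 0.50230318 -0.79289012  0.        ]] [[ 0.47484588 -0.70886269  0.15      ]] [[ 0.45679693 -0.62594518  0.15      ]]
```

jog_arm(commands=[0,0.3,-0.24,0,0,0,0,0,0.6,-0.49,0,0,0,0,0,0.9,-0.73,0,0,0,0,0,0.9,-0.73,0,0,0,0,0,0.9,-0.73,0,0,0,0])

```text
time_s: 0.78
eef_pos: [0.2771, -0.3724, 0.2562]
eef_rot: [0.556, 0.437, 0.557, -0.436]
wrist_force: [-0.3, -0.2, -0.0]
opening: 0.496
```

jog_arm(commands=[0,0.3,-0.24,0,0,0,0,0,0.6,-0.49,0,0,0,0,0,0.9,-0.73,0,0,0,0,0,0.9,-0.73,0,0,0,0,0,0.9,-0.73,0,0,0,0])

```text
time_s: 1.4
eef_pos: [0.4174, -0.1893, 0.2562]
eef_rot: [0.556, 0.436, 0.556, -0.436]
wrist_force: [-0.9, -0.5, -0.3]
opening: 0.502
```

jog_arm(commands=[0,0.3,-0.24,0,0,0,0,0,0.6,-0.49,0,0,0,0,0,0.9,-0.73,0,0,0,0,0,0.9,-0.73,0,0,0,0,0,0.9,-0.73,0,0,0,0])

```text
time_s: 2.02
eef_pos: [0.5583, -0.0061, 0.2558]
eef_rot: [0.556, 0.437, 0.556, -0.437]
wrist_force: [-0.3, -0.2, -0.5]
opening: 0.504
```

jog_arm(commands=[0,0.3,-0.24,0,0,0,0,0,0.6,-0.49,0,0,0,0,0,0.9,-0.73,0.0377,0,0,0,0,0.9,-0.73,0.0377,0,0,0,0,0.9,-0.73,0.0377,0,0,0])

```text
time_s: 2.65
eef_pos: [0.6989, 0.1773, 0.2546]
eef_rot: [-0.5, -0.499, -0.5, 0.5]
wrist_force: [-0.2, -0.8, -0.4]
opening: 0.498
```

```bash
python3 - <<'E'
from h import *
o=ctrl.get_obs(); c=snap('wrist','wrist1'); print(o['eef_pos'],o['eef_rot'],o['q'],c['tool_from_camera'],c['k1'],c['K'])
snap('scene','scene1')
E
```

```text
[0.69894829 0.17726768 0.25464203] [-0.4998671  -0.49943917 -0.50034461  0.50034854] [ 8.44107640e-02  5.04569414e-01  1.19017259e+00 -3.16058682e-04
  1.44826894e+00  1.65482194e+00] [[ 7.22931360e-05 -3.06409338e-01  9.51899844e-01 -1.16671352e-01]
 [ 3.47341424e-04 -9.51899781e-01 -3.06409345e-01  7.84100002e-02]
 [ 9.99999937e-01  3.52785540e-04  3.76128356e-05 -1.19222379e-04]
 [ 0.00000000e+00  0.00000000e+00  0.00000000e+00  1.00000000e+00]] -0.0009205488899537363 [[322.70107042   0.         282.44089247]
 [  0.         322.70107042 208.35319425]
 [  0.           0.           1.        ]]
```

View pics/wrist1.png

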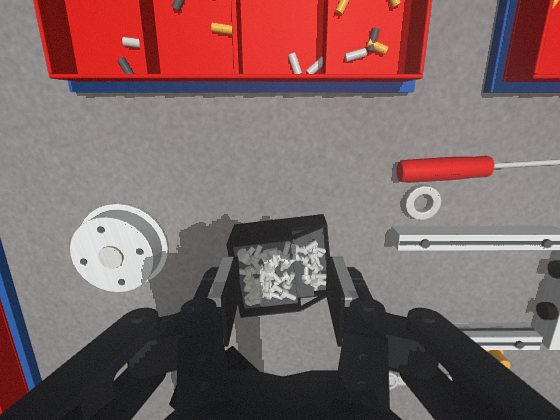

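View pics/scene1.png

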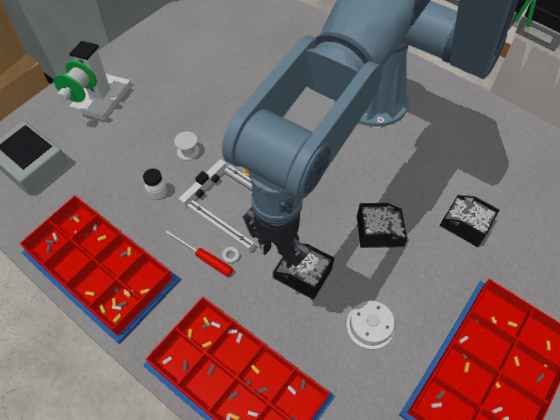

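```bash
cat >> h.py <<'E'
from scipy.spatial.transform import Rotation as Ro
def wfix(c,pos,q):
    w,x,y,z=q; T=np.eye(4);T[:3,:3]=Ro.from_quat([x,y,z,w]).as_matrix();T[:3,3]=pos
    M=np.linalg.inv(T@c['tool_from_camera']); c['rvec']=cv2.Rodrigues(M[:3,:3])[0]; c['tvec']=M[:3,3]; return c
def wsnap(fn):
    o=ctrl.get_obs(); c=snap('wrist',fn); wfix(c,o['eef_pos'],o['eef_rot']); np.savez('pics/'+fn+'.npz',**c); return c
E
python3 - <<'E'
from h import *
np.set_printoptions(precision=4,suppress=True)
c=wfix(load('wrist1'),[0.69894829,0.17726768,0.25464203],[-0.4998671,-0.49943917,-0.50034461,0.50034854])
np.savez('pics/wrist1.npz',**c)
f=c['frame'][190:330,210:370,::-1]; cv2.imwrite('pics/cD.png',cv2.resize(f,None,fx=4,fy=4,interpolation=cv2.INTER_CUBIC))
f=c['frame'][200:360,380:560,::-1]; cv2.imwrite('pics/cE.png',cv2.resize(f,None,fx=3.5,fy=3.5,interpolation=cv2.INTER_CUBIC))
E
```

```text
(no output)
```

View pics/cD.png

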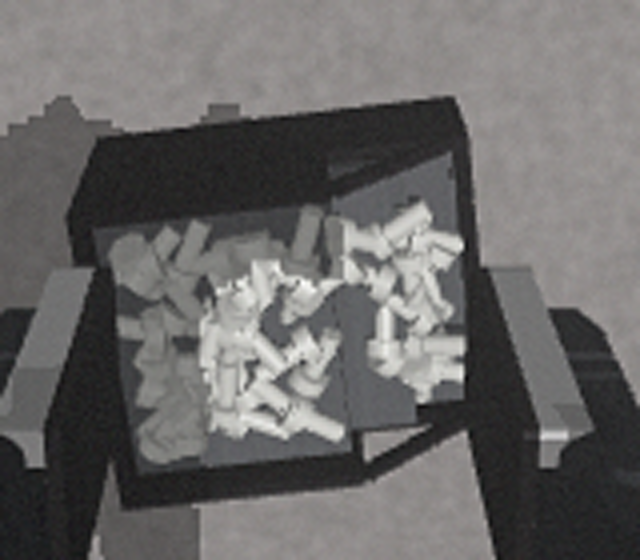

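View pics/cE.png

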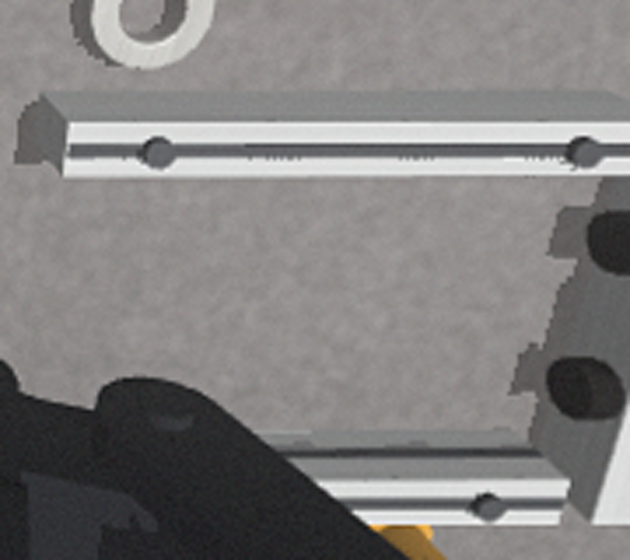

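```bash
python3 - <<'E'
from h import *
np.set_printoptions(precision=4,suppress=True)
c=load('wrist1')
D=lambda p:np.array(p)/4+[210,190]-.4
E=lambda p:np.array(p)/3.5+[380,200]-.4
b=onz(c,D([[98,140],[455,97]]),0); print('bin base',b, np.degrees(np.arctan2(*(b[1]-b[0])[[1,0]])), np.linalg.norm(b[1]-b[0]))
b=onz(c,D([[68,215],[125,505],[365,480]]),0.06); print('rear top',b)
r=onz(c,E([[62,178],[625,175]]),0.03); print('L inner top',r)
r=onz(c,E([[68,122],[620,122]]),0.03); print('L outer top',r)
r=onz(c,E([[350,480],[572,478]]),0.03); print('R inner top',r)
E
```

```text
bin base [[0.6364 0.2366 0.    ]
 [0.6505 0.1275 0.    ]] -82.67288872941586 0.11003085988202642
rear top [[0.6382 0.2359 0.06  ]
 [0.5485 0.2244 0.06  ]
 [0.5568 0.1564 0.06  ]]
L inner top [[ 0.6159  0.0439  0.03  ]
 [ 0.6171 -0.1427  0.03  ]]
L outer top [[ 0.6359  0.0442  0.03  ]
 [ 0.636  -0.1361  0.03  ]]
R inner top [[ 0.4951 -0.0745  0.03  ]
 [ 0.496  -0.1554  0.03  ]]
```

jog_arm(commands=[0.3,0,0,0,0,0,0,0.55,0,0,0,0,0,0,0.8,0,0,0,0,0,0,0.8,0,0,0,0,0,0])

```text
time_s: 3.25
eef_pos: [0.6939, 0.1747, 0.0912]
eef_rot: [-0.497, -0.498, -0.502, 0.503]
wrist_force: [-0.5, 0.4, 0.0]
opening: 0.503
```

jog_arm(commands=[0.1,0,0,0,0,0,0,0.2,0,0,0,0,0,0,0.27,0,0,0,0,0,0,0.27,0,0,0,0,0,0])

```text
time_s: 3.75
eef_pos: [0.6967, 0.1776, 0.0406]
eef_rot: [-0.499, -0.499, -0.501, 0.501]
wrist_force: [-0.2, 0.5, 0.4]
opening: 0.498
```

```bash
python3 - <<'E'
from h import *
o=ctrl.get_obs(); print(o['eef_pos'],o['wrist_force'])
c=wsnap('wrist2'); s=snap('side','side2')
f=s['frame'][130:260,240:420,::-1]; cv2.imwrite('pics/cF.png',cv2.resize(f,None,fx=4,fy=4,interpolation=cv2.INTER_CUBIC))
E
```

```text
[0.69670762 0.17763717 0.04061772] [-0.2348742   0.50909766  0.36329994]
```

View pics/cF.png

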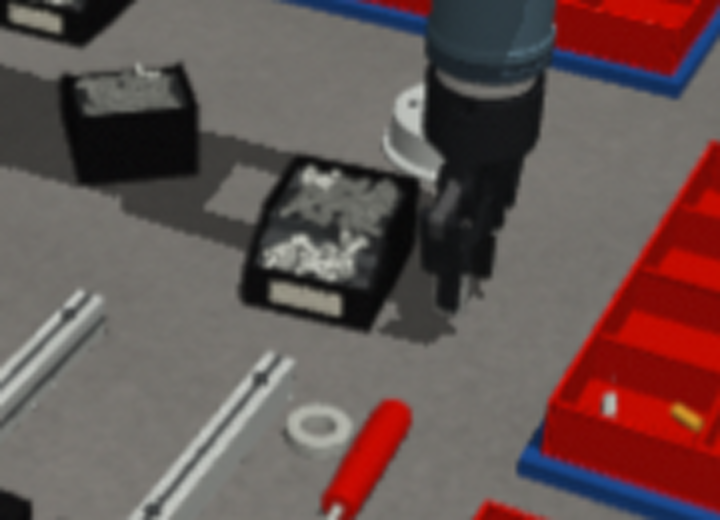

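View pics/wrist2.png

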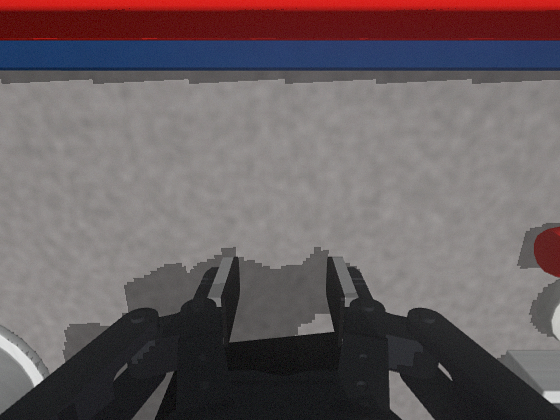

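jog_arm(commands=[0,-0.08,0,0,0,0,0,0,-0.14,0,0,0,0,0,0,-0.17,0,0,0,0,0,0,-0.2,0,0,0,0,0,0,-0.23,0,0,0,0,0,0,-0.26,0,0,0,0,0,0,-0.29,0,0,0,0,0,0,-0.32,0,0,0,0,0,0,-0.35,0,0,0,0,0,0,-0.36,0,0,0,0,0])

```text
time_s: 5.1
eef_pos: [0.6253, 0.1778, 0.0422]
eef_rot: [0.5, 0.5, 0.5, -0.5]
wrist_force: [2.4, 0.6, 0.8]
opening: 0.502
```

```bash
python3 - <<'E'
from h import *
o=ctrl.get_obs(); print(o['eef_pos'],o['wrist_force'])
s=snap('side','side3');c=snap('scene','scene3')
f=s['frame'][130:260,240:420,::-1]; a=cv2.resize(f,None,fx=3,fy=3,interpolation=cv2.INTER_CUBIC)
f=c['frame'][200:330,220:400,::-1]; b=cv2.resize(f,None,fx=4,fy=4,interpolation=cv2.INTER_CUBIC)
cv2.imwrite('pics/cG.png',a);cv2.imwrite('pics/cH.png',b)
E
```

```text
[0.62526348 0.17775987 0.04220845] [2.42277627 0.5515772  0.8416791 ]
```

View pics/cG.png

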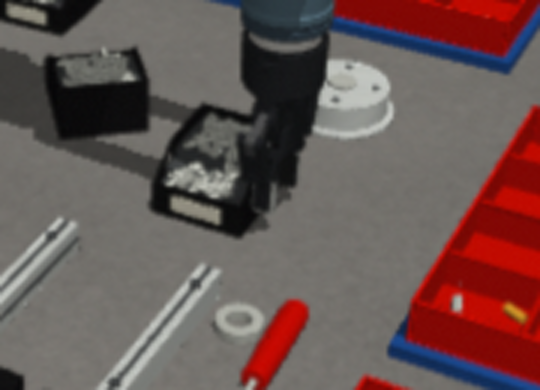

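View pics/cH.png

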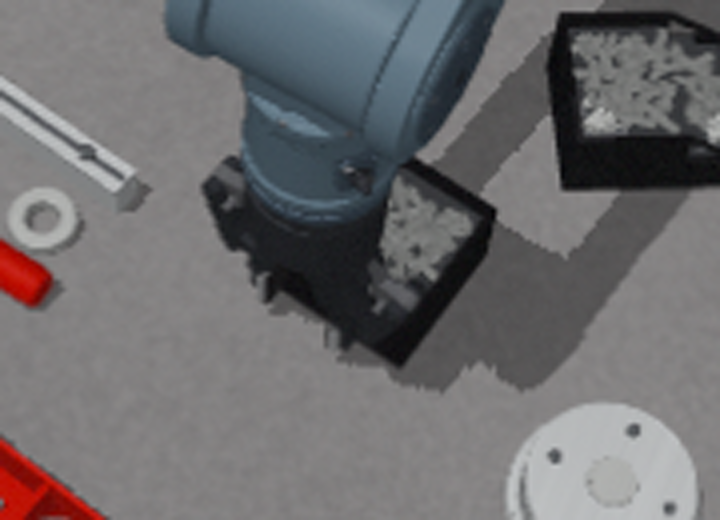

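```bash
python3 - <<'E'
from h import *
c=load('scene3');s=load('side3')
print(onz(s,np.array([[151,208],[240,237]])/3+[240,130]-.4,0),onz(c,np.array([[401,367]])/4+[220,200]-.4,0),onz(c,np.array([[497,210]])/4+[220,200]-.4,0.06))
E
```

```text
[[0.51922147 0.13511156 0.        ]
 [0.61247181 0.13392575 0.        ]] [[0.61169255 0.23574186 0.        ]] [[0.52233864 0.23453342 0.06      ]]
```

jog_arm(commands=[0,-0.015,0,0,0,0,0,0,-0.035,0,0,0,0,0,0,-0.052,0,0,0,0,0,0,-0.052,0,0,0,0,0])

```text
time_s: 5.7
eef_pos: [0.6146, 0.1777, 0.042]
eef_rot: [-0.5, -0.5, -0.5, 0.5]
wrist_force: [0.2, 0.9, -0.3]
opening: 0.5
```

jog_arm(commands=[0,0.1,0,0,0,0,0,0,0.25,0,0,0,0,0,0,0.4,0,0,0,0,0,-0.3,0.4,0,0,0,0,0,-0.7,0.4,0,0,0,0,0,-0.9,0.4,0,0,0,0,0,-0.9,0.4,0,0,0,0,0,-0.9,0.4,0,0,0,0,0])

```text
time_s: 6.7
eef_pos: [0.6948, 0.1776, 0.2216]
eef_rot: [-0.5, -0.5, -0.5, 0.5]
wrist_force: [-0.3, 0.4, -0.8]
opening: 0.501
```

```bash
python3 - <<'E'
from h import *
o=ctrl.get_obs(); print(o['eef_pos'],o['eef_rot'],o['wrist_force'])
c=wsnap('wrist4')
f=c['frame'][170:370,200:560,::-1]; cv2.imwrite('pics/cI.png',cv2.resize(f,None,fx=2.2,fy=2.2,interpolation=cv2.INTER_CUBIC))
E
```

```text
[0.69478179 0.17764927 0.22162459] [-0.49969202 -0.49964643 -0.50031567  0.50034545] [-0.32153743  0.41691463 -0.78138736]
```

View pics/cI.png

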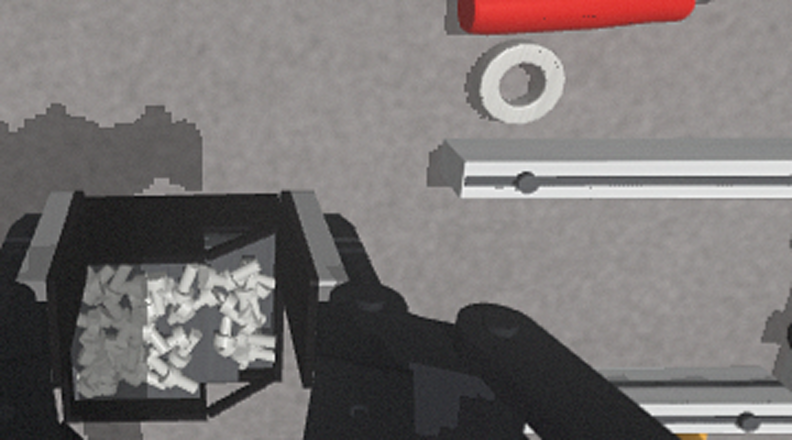

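```bash
python3 - <<'E'
from h import *
c=load('wrist4'); I=lambda p:np.array(p)/2.2+[200,170]-.3
print(onz(c,I([[88,196.5],[280,192.5]]),0)); print(onz(c,I([[462,197.5],[788,198]]),.03),onz(c,I([[462,160]]),.03))
print(onz(c,I([[63,275],[70,420]]),.06))
E
```

```text
[[0.60218454 0.227311   0.        ]
 [0.60455266 0.12614086 0.        ]]
[[ 0.61689281  0.0430674   0.03      ]
 [ 0.61665137 -0.11395708  0.03      ]] [[0.6365179  0.04545786 0.03      ]]
[[0.59335539 0.23138025 0.06      ]
 [0.5122459  0.23214029 0.06      ]]
```

jog_arm(commands=[0,-0.2,-0.1,-0.028,0,0,0,0,-0.4,-0.2,-0.056,0,0,0,0,-0.6,-0.4,-0.084,0,0,0,0,-0.695,-0.46,-0.112,0,0,0,0,-0.695,-0.46,-0.14,0,0,0,0,-0.695,-0.46,-0.168,0,0,0,0,-0.695,-0.46,-0.196,0,0,0,0,-0.695,-0.46,-0.224,0,0,0,0,-0.695,-0.46,-0.25,0,0,0,0,-0.695,-0.46,-0.25,0,0,0])

```text
time_s: 8.0
eef_pos: [0.5552, 0.2693, 0.2199]
eef_rot: [0.706, 0.0, 0.709, -0.001]
wrist_force: [0.3, 0.7, -0.4]
opening: 0.499
```

```bash
python3 - <<'E'
from h import *
o=ctrl.get_obs(); print(o['eef_pos'],o['eef_rot'],o['q'])
w,x,y,z=o['eef_rot']; print(Ro.from_quat([x,y,z,w]).as_matrix().round(4))
c=wsnap('wrist5')
E
```

```text
[0.55520455 0.26932405 0.21991574] [ 7.05636678e-01  1.66536496e-04  7.08573191e-01 -9.40214239e-04] [2.59564709e-01 3.07911811e-01 1.52769480e+00 1.21486391e-05
 1.31028060e+00 2.61126740e-01]
[[-0.0042  0.0016  1.    ]
 [-0.0011  1.     -0.0016]
 [-1.     -0.0011 -0.0042]]
```

View pics/wrist5.png

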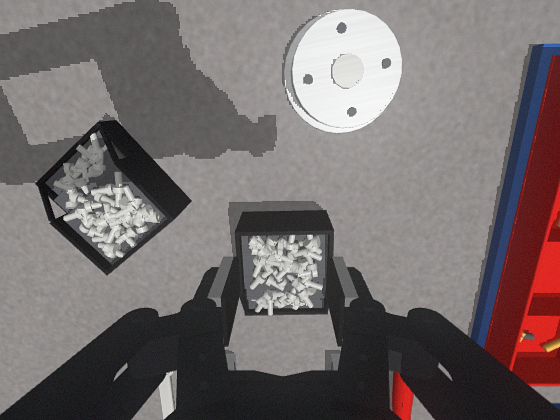

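```bash
python3 - <<'E'
from h import *
c=load('wrist5'); print(onz(c,[[242,213],[327,210.5]],0)); print(onz(c,[[235,232],[333,230]],.06))
E
```

```text
[[0.50966441 0.23394564 0.        ]
 [0.60314136 0.23684292 0.        ]]
[[0.51064473 0.23580552 0.06      ]
 [0.60095457 0.23780711 0.06      ]]
```

jog_arm(commands=[0.25,0,0,0,0,0,0,0.5,0,0,0,0,0,0,0.75,0,0,0,0,0,0,0.89,0,0,0,0,0,0,0.89,0,0,0,0,0,0,0.89,0,0,0,0,0,0])

```text
time_s: 8.8
eef_pos: [0.5571, 0.2699, 0.0453]
eef_rot: [0.708, 0.001, 0.707, -0.0]
wrist_force: [0.7, 0.0, 0.3]
opening: 0.5
```

jog_arm(commands=[0,-0.05,0,0,0,0,0,0,-0.09,0,0,0,0,0,0,-0.12,0,0,0,0,0,0,-0.15,0,0,0,0,0,0,-0.18,0,0,0,0,0,0,-0.22,0,0,0,0,0,0,-0.26,0,0,0,0,0,0,-0.3,0,0,0,0,0,0,-0.34,0,0,0,0,0,0,-0.36,0,0,0,0,0])

```text
time_s: 10.05
eef_pos: [0.5565, 0.1971, 0.0443]
eef_rot: [0.707, 0.0, 0.707, -0.0]
wrist_force: [0.2, 4.4, 3.5]
opening: 0.498
```

```bash
python3 - <<'E'
from h import *
o=ctrl.get_obs(); print(o['eef_pos'],o['eef_rot'],o['wrist_force'])
s=snap('side','side6');c=snap('scene','scene6')
f=s['frame'][130:290,200:360,::-1]; a=cv2.resize(f,None,fx=3.5,fy=3.5,interpolation=cv2.INTER_CUBIC)
f=c['frame'][150:300,170:370,::-1]; b=cv2.resize(f,None,fx=4,fy=4,interpolation=cv2.INTER_CUBIC)
cv2.imwrite('pics/cJ.png',a);cv2.imwrite('pics/cK.png',b)
E
```

```text
[0.5564675  0.19707586 0.04431819] [ 7.07099854e-01  2.16579017e-04  7.07113651e-01 -1.84318550e-04] [0.15244424 4.4207422  3.49491034]
```

View pics/cJ.png

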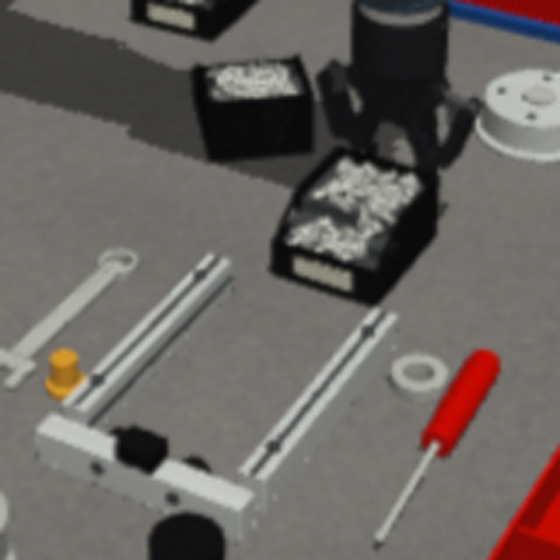

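View pics/cK.png

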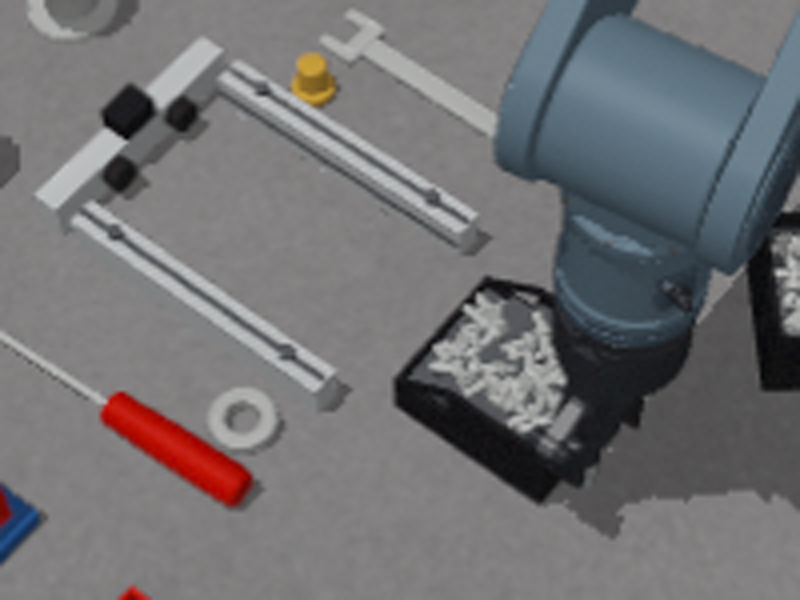

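```bash
python3 - <<'E'
from h import *
c=load('scene6');s=load('side6')
print(onz(s,np.array([[272,272],[376,302]])/3.5+[200,130]-.4,0)); print(onz(c,np.array([[397,405],[543,502]])/4+[170,150]-.4,0))
print(onz(s,np.array([[230,265],[370,312]])/3.5+[200,130]-.4,0.03)); print(onz(c,np.array([[457,237],[337,373]])/4+[170,150]-.4,0.03))
E
```

```text
[[ 5.07345259e-01  8.33255627e-02 -1.11022302e-16]
 [ 5.96838323e-01  8.79666550e-02  0.00000000e+00]]
[[0.60070582 0.07604673 0.        ]
 [0.59869342 0.18443819 0.        ]]
[[0.49469084 0.04072065 0.03      ]
 [0.61513581 0.03985636 0.03      ]]
[[0.49741848 0.0423513  0.03      ]
 [0.61812471 0.04465293 0.03      ]]
```

jog_arm(commands=[0,-0.03,0,0,0,0,0,0,-0.07,0,0,0,0,0,0,-0.11,0,0,0,0,0,0,-0.15,0,0,0,0,0,0,-0.19,0,0,0,0,0,0,-0.23,0,0,0,0,0,0,-0.27,0,0,0,0,0,0,-0.31,0,0,0,0,0,0,-0.35,0,0,0,0,0,0,-0.36,0,0,0,0,0])

```text
time_s: 11.4
eef_pos: [0.5564, 0.125, 0.0442]
eef_rot: [0.707, 0.0, 0.707, -0.0]
wrist_force: [-1.4, 2.3, 2.3]
opening: 0.497
```

```bash
python3 - <<'E'
from h import *
o=ctrl.get_obs(); print(o['eef_pos'],o['eef_rot'],o['wrist_force'])
s=snap('side','side7');c=snap('scene','scene7')
f=s['frame'][130:290,200:360,::-1]; a=cv2.resize(f,None,fx=3.5,fy=3.5,interpolation=cv2.INTER_CUBIC)
f=c['frame'][150:300,170:370,::-1]; b=cv2.resize(f,None,fx=4,fy=4,interpolation=cv2.INTER_CUBIC)
cv2.imwrite('pics/cL.png',a);cv2.imwrite('pics/cM.png',b)
E
```

```text
[0.55637127 0.12503551 0.0442197 ] [ 7.07043022e-01  2.34839075e-04  7.07170440e-01 -2.81300354e-04] [-1.41648063  2.34706487  2.26358082]
```

View pics/cL.png

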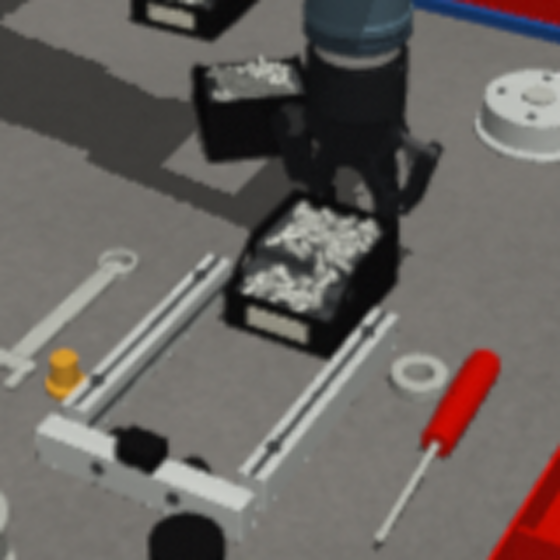

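View pics/cM.png

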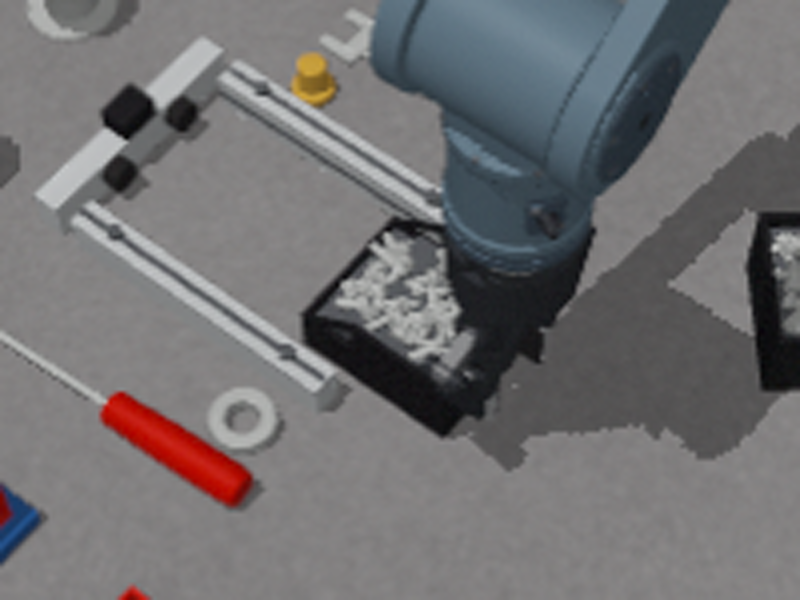

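```bash
python3 - <<'E'
from h import *
c=load('scene7');s=load('side7')
print(onz(s,np.array([[226,321],[327,355]])/3.5+[200,130]-.4,0)); print(onz(c,np.array([[443,437]])/4+[170,150]-.4,0));print(onz(c,np.array([[397,215],[303,318]])/4+[170,150]-.4,0.034))
E
```

```text
[[0.50725223 0.01195411 0.        ]
 [0.59380878 0.01291698 0.        ]]
[[0.60080475 0.11140597 0.        ]]
[[0.50956126 0.00441715 0.034     ]
 [0.60301157 0.00598279 0.034     ]]
```

jog_arm(commands=[0,-0.03,0,0,0,0,0,0,-0.07,0,0,0,0,0,0,-0.11,0,0,0,0,0,0,-0.15,0,0,0,0,0,0,-0.19,0,0,0,0,0,0,-0.23,0,0,0,0,0,0,-0.27,0,0,0,0,0,0,-0.31,0,0,0,0,0,0,-0.35,0,0,0,0,0,0,-0.36,0,0,0,0,0])

```text
time_s: 12.75
eef_pos: [0.5564, 0.053, 0.0442]
eef_rot: [0.707, 0.0, 0.707, -0.0]
wrist_force: [-0.9, 2.8, 1.1]
opening: 0.497
```

```bash
python3 - <<'E'
from h import *
o=ctrl.get_obs(); print(o['eef_pos'],o['eef_rot'],o['wrist_force'])
s=snap('side','side8');c=snap('scene','scene8')
f=s['frame'][150:310,190:350,::-1]; a=cv2.resize(f,None,fx=3.5,fy=3.5,interpolation=cv2.INTER_CUBIC)
f=c['frame'][140:290,170:370,::-1]; b=cv2.resize(f,None,fx=4,fy=4,interpolation=cv2.INTER_CUBIC)
cv2.imwrite('pics/cN.png',a);cv2.imwrite('pics/cO.png',b)
E
```

```text
[0.55639315 0.05300776 0.04424574] [ 7.07062463e-01  2.40609349e-04  7.07150995e-01 -2.93494077e-04] [-0.89508304  2.76221321  1.07873252]
```

View pics/cN.png

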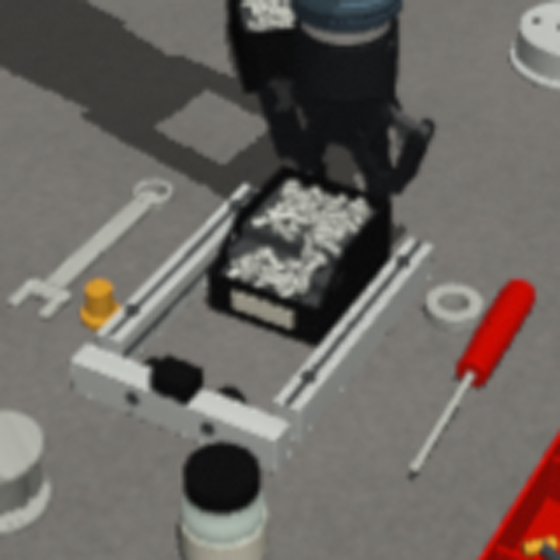

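View pics/cO.png

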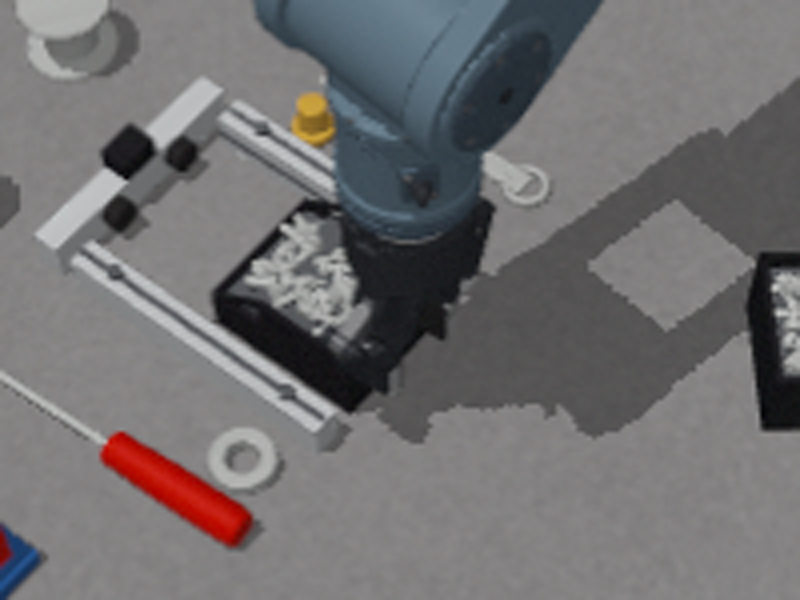

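```bash
python3 - <<'E'
from h import *
c=load('scene8');s=load('side8')
print(onz(s,np.array([[208,303],[312,342]])/3.5+[190,150]-.4,0)); print(onz(c,np.array([[307,203],[214,295]])/4+[170,140]-.4,0.034))
print(onz(s,np.array([[210,275],[322,310]])/3.5+[190,150]-.4,0.034))
E
```

```text
[[ 0.50446829 -0.0598468   0.        ]
 [ 0.59250119 -0.06074319  0.        ]]
[[ 0.51364632 -0.06523602  0.034     ]
 [ 0.60215239 -0.06615847  0.034     ]]
[[ 0.51196959 -0.06636084  0.034     ]
 [ 0.60130587 -0.06158997  0.034     ]]
```

jog_arm(commands=[0,-0.03,0,0,0,0,0,0,-0.07,0,0,0,0,0,0,-0.11,0,0,0,0,0,0,-0.15,0,0,0,0,0,0,-0.19,0,0,0,0,0,0,-0.23,0,0,0,0,0,0,-0.27,0,0,0,0,0,0,-0.31,0,0,0,0,0,0,-0.35,0,0,0,0,0,0,-0.37,0,0,0,0,0])

```text
time_s: 14.1
eef_pos: [0.5564, -0.0209, 0.0443]
eef_rot: [0.707, 0.0, 0.707, -0.0]
wrist_force: [0.1, 2.8, 2.6]
opening: 0.501
```

jog_arm(commands=[0,-0.01,0,0,0,0,0,0,-0.02,0,0,0,0,0,0,-0.03,0,0,0,0,0,0,-0.04,0,0,0,0,0,0,-0.045,0,0,0,0,0])

```text
time_s: 14.72
eef_pos: [0.5564, -0.0294, 0.0443]
eef_rot: [0.707, 0.0, 0.707, -0.0]
wrist_force: [0.1, 3.8, 2.1]
opening: 0.497
```

```bash
python3 - <<'E'
from h import *
o=ctrl.get_obs(); print(o['eef_pos'],o['eef_rot'],o['wrist_force'])
s=snap('side','side9');c=snap('scene','scene9')
f=s['frame'][150:310,190:350,::-1]; a=cv2.resize(f,None,fx=3.5,fy=3.5,interpolation=cv2.INTER_CUBIC)
f=c['frame'][140:290,170:370,::-1]; b=cv2.resize(f,None,fx=4,fy=4,interpolation=cv2.INTER_CUBIC)
cv2.imwrite('pics/cP.png',a);cv2.imwrite('pics/cQ.png',b)
E
```

```text
[ 0.55640061 -0.02944094  0.04429781] [ 7.07099790e-01  8.52612732e-06  7.07113772e-01 -1.84230182e-05] [0.13490088 3.75992803 2.06939749]
```

View pics/cP.png

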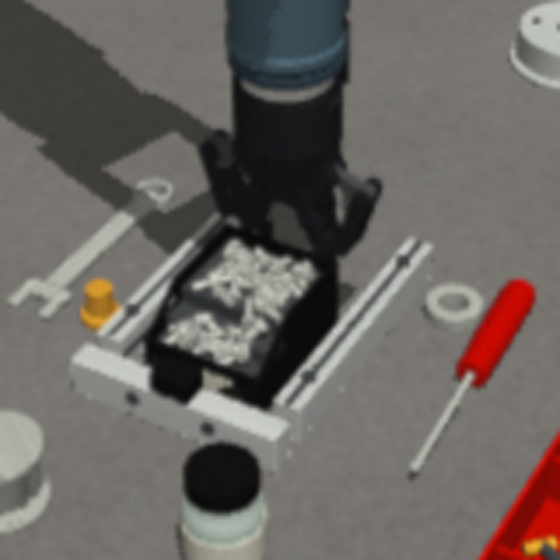

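View pics/cQ.png

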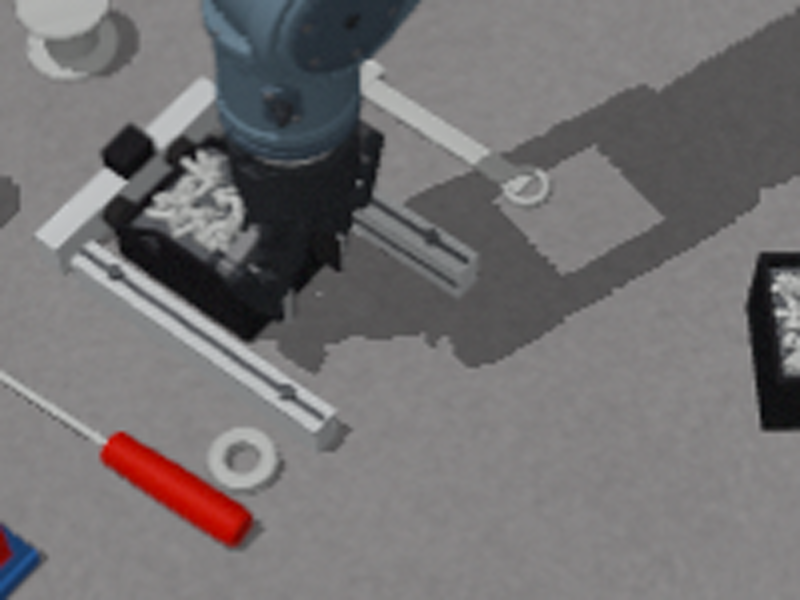

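jog_arm(commands=[0,-0.005,0,0,0,0,0,0,-0.01,0,0,0,0,0,0,-0.015,0,0,0,0,0])

```text
time_s: 15.2
eef_pos: [0.5564, -0.0324, 0.0443]
eef_rot: [0.707, 0.0, 0.707, -0.0]
wrist_force: [0.2, 2.9, 2.8]
opening: 0.5
```

jog_arm(commands=[0,-0.005,0,0,0,0,0,0,-0.005,0,0,0,0,0])

```text
time_s: 15.45
eef_pos: [0.5564, -0.0335, 0.0443]
eef_rot: [0.707, 0.0, 0.707, -0.0]
wrist_force: [1.2, 2.5, 1.5]
opening: 0.503
```

jog_arm(commands=[0,-0.005,0,0,0,0,0,0,-0.01,0,0,0,0,0])

```text
time_s: 15.7
eef_pos: [0.5564, -0.0354, 0.0443]
eef_rot: [0.707, 0.0, 0.707, 0.0]
wrist_force: [0.2, 2.4, 3.5]
opening: 0.499
```

jog_arm(commands=[0,-0.005,0,0,0,0,0,0,-0.005,0,0,0,0,0])

```text
time_s: 15.95
eef_pos: [0.5564, -0.0355, 0.0443]
eef_rot: [0.707, 0.0, 0.707, 0.0]
wrist_force: [1.0, 6.8, 2.6]
opening: 0.499
```

jog_arm(commands=[0,-0.005,0,0,0,0,0,0,-0.005,0,0,0,0,0])

```text
time_s: 16.2
eef_pos: [0.5562, -0.0356, 0.0443]
eef_rot: [0.707, 0.001, 0.707, 0.001]
wrist_force: [0.4, 11.3, 4.1]
opening: 0.502
```

jog_arm(commands=[0,0.01,0,0,0,0,0,0,0.03,0,0,0,0,0,0,0.1,0,0,0,0,0,0,0.25,0,0,0,0,0,0,0.4,0,0,0,0,0,-0.3,0.5,0,0,0,0,0,-0.6,0.7,0,0,0,0,0,-0.8,0.9,0,0,0,0,0,-0.8,0.9,0,0,0,0,0,-0.8,0.9,0,0,0,0,0])

```text
time_s: 17.45
eef_pos: [0.5559, 0.1431, 0.2038]
eef_rot: [0.707, -0.001, 0.707, 0.0]
wrist_force: [-0.0, 0.1, -0.2]
opening: 0.504
```

```bash
python3 - <<'E'
from h import *
o=ctrl.get_obs(); print(o['eef_pos'],o['wrist_force'])
s=snap('side','side10');c=snap('scene','scene10')
f=s['frame'][150:310,190:350,::-1]; a=cv2.resize(f,None,fx=3.5,fy=3.5,interpolation=cv2.INTER_CUBIC)
f=c['frame'][140:290,170:370,::-1]; b=cv2.resize(f,None,fx=4,fy=4,interpolation=cv2.INTER_CUBIC)
cv2.imwrite('pics/cR.png',a);cv2.imwrite('pics/cS.png',b)
E
```

```text
[0.55586282 0.1431037  0.20375716] [-0.00383134  0.07829476 -0.18312919]
```

View pics/cR.png

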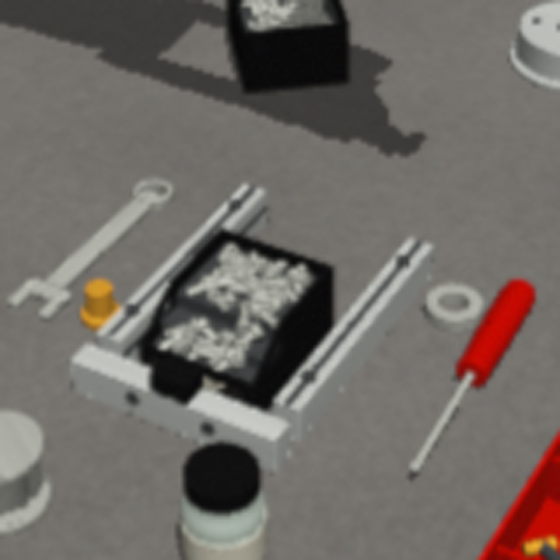

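View pics/cS.png

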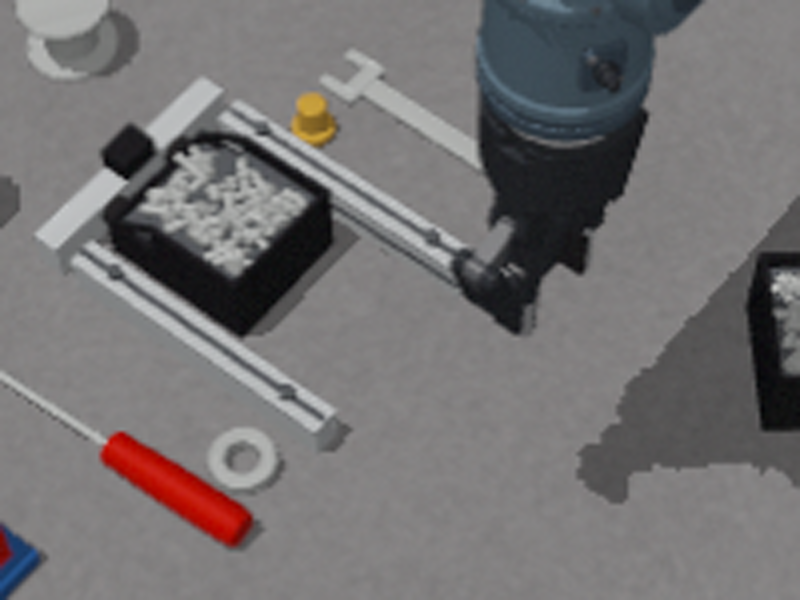

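```bash
python3 - <<'E'
from h import *
c=load('scene10')
S=lambda p:np.array(p)/4+[170,140]-.4
print('rear top',onz(c,S([[332,197],[243,278]]),.06),'rear bottom',onz(c,S([[244,334],[331,240]]),0)); print('mouth/bar',onz(c,S([[457,277],[337,413]]),.03))
w=wsnap('wrist10')
E
```

```text
rear top [[ 0.51388029 -0.04322945  0.06      ]
 [ 0.5932225  -0.04763801  0.06      ]] rear bottom [[ 0.59799315 -0.04873022  0.        ]
 [ 0.50923793 -0.05082008  0.        ]]
mouth/bar [[0.49741848 0.0423513  0.03      ]
 [0.61812471 0.04465293 0.03      ]]
```

View pics/wrist10.png

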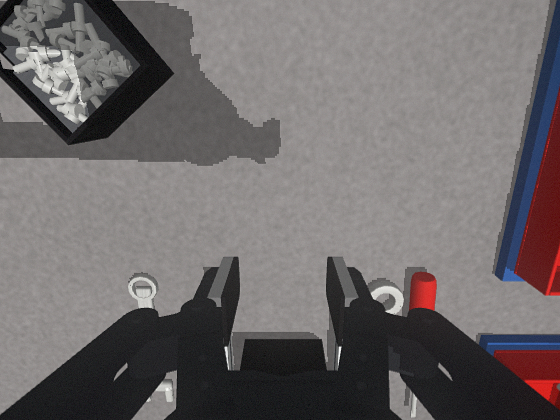

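```bash
python3 - <<'E'
from h import *
print(ctrl.hand_in())
E
```

```text
the job is handed in; nothing more can be done
None
```

The bin is home against the rubber buffers at the end of the lane. The arm is drawn clear, and I handed the job in at about 17.6 s of the 72 s allowed. No verdict was reported.

**What I did:** Three things looked like the bin. I took the one at scene pixel (305, 268), since its world y of 0.18 m made it the farthest to the robot's right. I squared it and centred it on the lane with a two-finger push on its far side. Then I pushed it from the rear wall with both fingers, straight into the lane.

**Last checks:**
- **Home:** the tool stalled while the force rose from about 3 N to 11 N. This came about 3 mm past where I had expected it. After backing off, the rear wall measured about 91 to 94 mm into the lane at its base (nominal 90 mm). Corners read at the wall top gave about 87 to 92 mm, so the picture readings scatter by a few millimetres.
- **Alignment:** the bin is centred to about 2 mm. Its base edge reads about 1 degree off square; the wall-top corners read about 3 degrees.
- **Contact:** the rails read in the same place as before the last stretch, and the bin kept about 10 mm or more of clearance on each side. The wrist force was near zero after drawing clear, so the robot was touching nothing.
- **Other things on the bench:** those visible in the last pictures look unmoved. I checked this by eye and did not re-measure them.

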